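# Fit a bayonet lamp module in the photometer and hold it seated

### The arm

A 6-joint arm with a two-finger parallel gripper is mounted at the origin on a cart in front of the work surface, level with it; the furniture and walls round the work are solid. World frame = base frame: x ahead of the robot, y to its left, z up, the work surface at z = 0. Lengths are in m, angles in rad, forces in N, time in s.
With the tool pointing down it reaches from about 0.35 to 0.775 m from the base axis. Payload 5.5 kg.
Tool frame: the origin (TCP) lies midway between the tips of the shut fingers; the grasp point (between the pads) lies behind it (manip.hold_point_z is the z of the grasp point in the tool frame, in m); z points along the fingers, x is the direction in which the jaws open and shut, and the axes are right-handed (so a half turn about z gives the same grasp; the last joint's range is limited). The gripper opens to 85 mm and grips with 20 to 120 N. Pads are 22 mm wide; open, the fingers measure 114 mm over their backs; the gripper's body (76 mm by 85 mm) begins 54 mm behind the grasp point. The pads swing forward as they close: fully open they stand 13 mm farther back than shut.
Start: joints at [1.005, 0.313, 0.046, 1.304, 0, 1.431], TCP at [0.238, 0.524, 0.231] pointing down, gripper open.
Joint ranges: [-2.76, 2.76], [-0.86, 1.69], [-1.03, 1.26], [-2.2, 2.34], [-1.47, 1.5], [-3.14, 3.14]. Speed limits (rad/s): [2.57, 2.57, 3.14, 3.14, 3.14, 3.14].

### API

Orientations are given as a unit quaternion [w, x, y, z].
In Python, from bench import telemetry, optics, order, manip gives the robot as it stands.
- The arm moves only by the shell command python3 -m crank 'ROWS' [FORCE]. ROWS is JSON, a list of rows, each a list of 7 numbers: the shift along the tool's x, y, z in units of 0.2 m (1.0 is 0.2 m), then the turn, a rotation vector about the tool's x, y, z in units of 45 degrees (1.0 is 45 degrees), then the opening, from -1 (shut) to 1 (fully open). In form: [[dx, dy, dz, rx, ry, rz, jaw], ...]. A call has 1 to 8 rows; each row is the pose to reach, as a shift and turn from the pose commanded when the call began, along the tool's axes at that moment; what a row does not reach only later rows make up. A row lasts 1/10 s, in which the tool goes at most 50 mm and 8.59 degrees, less where a joint would pass 70% of its speed; a pose out of reach is approached as far as the arm can. A call with a number of a shift or a turn outside -1 to 1 is refused whole. A call with a gripper value outside its range is refused whole. The fingers move at their own pace and stop on an object; FORCE is the grip in N (left out, the last holds). Time passes only in rows, so rows that repeat a pose let the fingers close. It gives the time, the measured TCP pose, the force and the opening at its end, in the units of the state.
- telemetry.get_obs(): the state, without advancing time (a new reading comes with each control period).
- optics.capture(name): name is "scene" or "top"; returns (picture, depth): 400x640x3 uint8, red, green, blue; 400x640 float32, m along the optical axis (not along the pixel's ray), 0 where there is no reading.
- optics.get_calibration(name): a dict with "fx", "fy", "cx", "cy" (pixels), "R" (3x3) and "t" (3): a world point X has camera coordinates R X + t. Camera axes: x right, y down, z forward; pixel columns grow to the right and rows downward; lengths in m; the calibration is good to about 2 mm. A picture is of the moment at which its call begins. get_calibration takes no time and is no camera call.
- order.hand_in(): hands the job in, once; it reports no verdict.
The state is a dict: "t": time; "joints": joint angles; "qvel": joint speeds; "effort": joint torques, N m; "tcp_pos": TCP position; "eef_rot": TCP orientation; "contact_force": force on the tool from outside, world axes, zero at the start; "moment": the same for the moment, N m; "gripper_width": finger opening in m.
Only numpy, scipy, OpenCV 4.12 (cv2) and the standard library are available. Lean on these libraries where they do the work, as an engineer would, in place of code of your own. Each camera call takes 0.05 s, during which the arm holds its last target. There are 200 camera calls.

### The job

Take the lamp module with the straight bar grip out of its stand, aim its foot squarely at the photometer's sloping reader window from about 4 cm away and hold it steady there for a good second so that it is registered. Then push it into the bayonet socket against the spring, turn it clockwise (seen from above) the quarter turn to its stop, and finish while still gripping it and pressing its collar flat down on the socket, because it springs up when let go. Leave the plug with the round knob and everything else on the bench where it stands.

Things in the scene. Friction and masses are not known exactly. Their poses are not given: they have to be found in the camera images.
- lamp: lamp module, loose, about 120 g, upright in one well of the stand. Collar 52 mm across, 6 mm thick; on it a black bar grip 44 mm long (its x), 16 wide (y), 36 tall; below it a stem 22 mm across, 26 long, tapering to 16 at the foot. Origin: centre of the collar's underside; z up. Same when turned half round
- lamp_foot (a point): centre of the lamp module's foot, 26 mm below its origin on the axis
- plug: a blanking plug, not to be used: same collar and stem but no lugs, and a round black knob 32 mm across and 32 mm tall; it stands in the other well. Origin: centre of the collar's underside
- stand: fixed grey storage block 85 x 175 x 34 mm with two open wells of 47 mm diameter, 45 mm to either side of the middle along its y; the collars rest on its top, 34 mm above the bench. Origin: centre of the underside
- meter: bench photometer, a fixed low white case 150 x 200 x 45 mm (x, y, z) with the socket on top at its right (-y) and the reader at its left (+y). Origin: centre of the underside; x away from its front
- socket: the photometer's bayonet lamp socket, a round turret 60 mm across, mouth up, 85 mm above the bench. Origin: centre of the mouth, level with the flat top plate; z up; x along the line of the two entry slots. Plate 6 mm thick with a 28 mm round hole; pressed fully home the lamp's collar lies on the plate and the two origins coincide
- plunger (a joint): spring plunger under the lamp's foot, m: 0 up (untouched), about 0.010 with the lamp pressed fully home, end of travel 0.013. It meets the foot when the collar is 10 mm above the plate and pushes up with 4 N there, 11 N at home; let go, the turned lamp rises 5 mm until its lugs meet the plate
- reader: the photometer's code reader, a grey block with a dark window 30 x 36 mm, tilted 26 degrees (0.45 rad) back to look up and toward the front of the photometer; window centre 82 mm above the bench. Origin: centre of the window; z is straight out of the window
- reader_aim (a point): point 40 mm straight out from the centre of the reader window: the lamp's foot belongs here for reading, the lamp's axis in line with the window's z, foot toward the window
- kitchen_timer: bystander: white timer 58 x 68 x 19 mm lying flat; origin under its middle
- squeeze_bottle: bystander: white wash bottle with a bent spout, 156 mm tall; origin under its middle
- dish: bystander: white porcelain dish 120 x 130 x 57 mm; origin under its middle
- petri: bystander: glass petri dish 67 mm across, 18 mm tall; origin under its middle
- jar: bystander: small glass weighing jar with lid, 43 mm across, 80 mm tall; origin under its middle
- pincers: bystander: steel tweezers 125 mm long (along y) lying flat; origin under its middle
- lamp_lug (a point): outer end of one of the lamp's two lugs: a 6 mm cross pin along the lamp's x, under the ends of the bar, sticks out to 20 mm from the axis on both sides, pin centre 14 mm below the lamp's origin. This point is the end at the lamp's +x
- socket_slot (a point): outer end of the socket's slot at its +x, 23 mm from the axis, level with the plate's top; a like slot is opposite. Slots are 11 mm wide at the hole, wider outward. Once the collar is less than 5 mm above the plate the lugs are under it and can turn clockwise from above, about 80 degrees (1.4 rad), to a hard stop; the other way is blocked
Mind the look-alikes: they are no part of the job. What is shaped like the lamp but green, pink or yellow is not meant.

How it is judged:
On the way, in this order (a step that is already met when the one before it is completed fails the run):
1. the lamp module, gripped, is aimed at the reader window and held steady for 0.7 s: foot within 20 mm of the aiming point, axis within 0.25 rad of the window's, slower than 30 mm/s (distance between lamp_foot and reader_aim below 0.02 m and angle between the z axis of lamp and the z axis of reader, either way round below 0.25 rad and linear speed of lamp below 0.03 m/s and contact force between the fingers and lamp above 1 N), for 0.7 s.
2. the lamp module is pushed in through the slots against the spring, not yet turned: collar less than 5 mm above the mouth, lugs within 0.45 rad of the slots (z of lamp in the frame of socket below 0.005 m and horizontal distance between lamp and socket below 0.006 m and angle between the x axis of lamp and the x axis of socket, either way round below 0.45 rad and value of joint plunger above 0.004 m), for 0.05 s.
At the end, for the whole second after the job is handed in: The lamp module sits in the socket turned at least 1.2 rad (69 degrees) from the slots, within 6 mm of the socket's centre and upright within 0.12 rad, still gripped and pressed down so that its collar is within 3 mm of the mouth plate and the plunger is pressed at least 7 mm, all at rest (angle between the x axis of lamp and the x axis of socket, either way round above 1.2 rad and z of lamp in the frame of socket between -0.003 and 0.003 m and horizontal distance between lamp and socket below 0.006 m and angle between lamp's own z axis and vertical below 0.12 rad and value of joint plunger above 0.007 m and contact force between the fingers and lamp above 1 N and linear speed of lamp below 0.02 m/s); the arm keeps its last pose, push and grip.
It fails at once if the blanking plug is moved more than 25 mm (distance of plug from where it was at the start of the episode above 0.025 m).
It fails at once if a bystander is moved more than 25 mm (distance of any of kitchen_timer, squeeze_bottle, dish, petri, jar, pincers from where it was at the start of the episode above 0.025 m).
It also fails if it takes over 48 s, if anything falls off the work surface, if the arm or the gripper's body presses on something with over 40 N, if the wrist force passes 120 N, or if a joint passes its speed limit or range.

## Working session

There is one attempt and no reset: what is moved stays moved. The work goes in short steps, Python scripts to look and compute and a shell command to move; the robot and the scene stay as the last step left them, time stands still between calls to the robot, and variables do not carry over. Pictures are saved under pics/ and viewed, about 8 in all and at most 12, crops included, and the job is handed in when it is done.

```bash
ls; mkdir -p pics; python3 - <<'E'
from bench import telemetry, optics, order, manip
import cv2,numpy as np
o=telemetry.get_obs();print(o)
print([a for a in dir(manip) if a[0]!='_'],manip.hold_point_z)
for n in("scene","top"):
    p,d=optics.capture(n);cv2.imwrite(f"pics/{n}0.png",p[...,::-1]);np.savez(f"{n}0.npz",p=p,d=d)
    print(n,optics.get_calibration(n))
E
```

```text
pics
{'t': 0.0, 'joints': array([1.00537323e+00, 3.13992970e-01, 4.49936471e-02, 1.30356787e+00,
       1.46892430e-05, 1.43119783e+00]), 'qvel': array([-0.00140202,  0.00071067,  0.00067474,  0.00102843, -0.00019106,
        0.00089473]), 'effort': array([-1.64059045e-03, -4.80637872e+01,  2.98527592e+01,  1.95406924e-02,
       -3.73120167e-05,  1.04773662e-05]), 'tcp_pos': array([0.2372556 , 0.52323271, 0.23041907]), 'eef_rot': array([ 3.64766166e-04,  8.40556596e-01,  5.41723015e-01, -8.06839848e-04]), 'contact_force': array([-0.58656322, -0.21193394,  0.3744844 ]), 'moment': array([ 0.01811077, -0.00532309,  0.02543148]), 'gripper_width': 0.08525878987891124}
['Unreachable', 'hold_point_z'] -0.0187
scene {'fx': 486.668388730745, 'fy': 486.668388730745, 'cx': 318.3924202793214, 'cy': 196.44028124293996, 'R': array([[-9.96018574e-01,  8.91454005e-02, -3.12982985e-04],
       [ 3.89614250e-02,  4.32151496e-01, -9.00958985e-01],
       [-8.01810935e-02, -8.97384077e-01, -4.33904148e-01]]), 't': array([0.59702209, 0.04164931, 1.83773001])}
top {'fx': 482.6157315928847, 'fy': 482.6157315928847, 'cx': 326.38301930957994, 'cy': 202.96814087340238, 'R': array([[-0.03172487, -0.99948114,  0.00556613],
       [-0.97805193,  0.02989632, -0.20620532],
       [ 0.20593192, -0.0119858 , -0.97849291]]), 't': array([0.06610762, 0.58571516, 1.44803364])}
```

View pics/scene0.png

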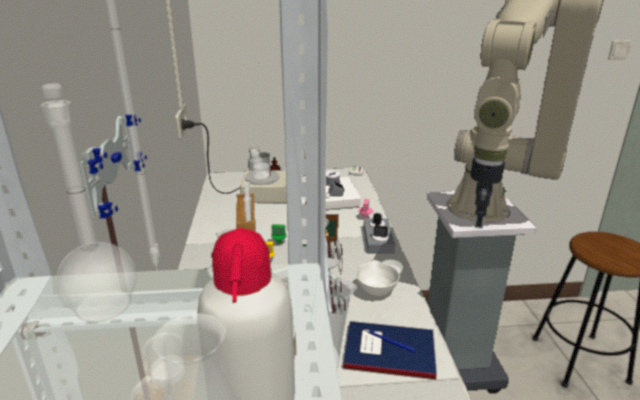

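View pics/top0.png

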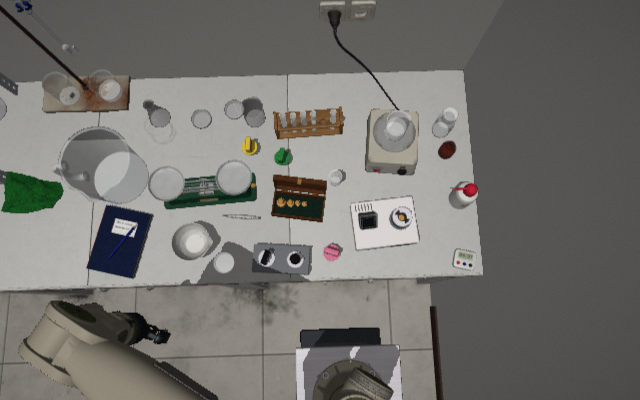

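The top view shows the stand near (282,258), with the bar grip left at about (265,257) and the knob right at about (296,258). The meter is at about (384,222), with its reader at (367,220) and socket at (402,217). I'll zoom in on these.

```bash
python3 - <<'E'
import cv2,numpy as np
p=np.load("top0.npz")['p'][...,::-1]
a=cv2.resize(p[235:282,245:320],None,fx=8,fy=8,interpolation=cv2.INTER_CUBIC)
b=cv2.resize(p[190:255,345:425],None,fx=7.5,fy=7.5,interpolation=cv2.INTER_CUBIC)
b=cv2.resize(p[190:222+33,345:425],(600,488),interpolation=cv2.INTER_CUBIC)
# stack small: a 600x376, b 600x488 -> scale to fit 800x600
a=cv2.resize(a,(400,251));b2=b
out=np.zeros((600,800,3),np.uint8)
out[:488,:]=0
out[:251,:400]=a; out[251:251+325,:400]=cv2.resize(b,(400,325))
z=cv2.resize(p[205:240,352:416],(400,219),interpolation=cv2.INTER_CUBIC);out[:219,400:]=z
cv2.imwrite("pics/crop1.png",out)
E
```

```text
(no output)
```

View pics/crop1.png

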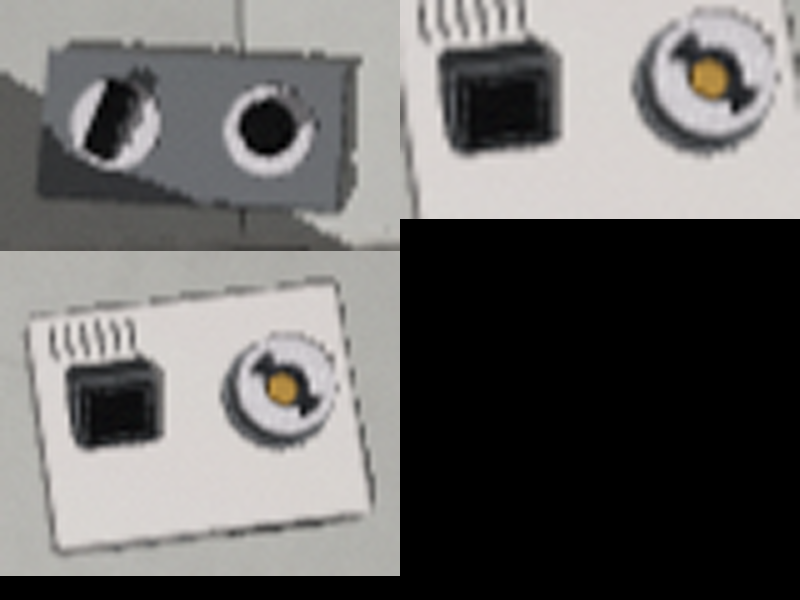

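```bash
cat > h.py <<'E'
import numpy as np,cv2
from bench import telemetry, optics, order, manip
from scipy.spatial.transform import Rotation as Rt
def ray(n,uv,z):
    c=optics.get_calibration(n);R,t=c['R'],c['t'];uv=np.atleast_2d(np.asarray(uv,float))
    d=np.c_[(uv[:,0]-c['cx'])/c['fx'],(uv[:,1]-c['cy'])/c['fy'],np.ones(len(uv))]@R
    o=-R.T@t
    return o+d*((z-o[2])/d[:,2])[:,None]
def proj(n,X):
    c=optics.get_calibration(n);q=np.atleast_2d(X)@c['R'].T+c['t'];return np.c_[q[:,0]/q[:,2]*c['fx']+c['cx'],q[:,1]/q[:,2]*c['fy']+c['cy']]
def cloud(n,d):
    c=optics.get_calibration(n);v,u=np.mgrid[:400,:640]
    q=np.stack([(u-c['cx'])/c['fx']*d,(v-c['cy'])/c['fy']*d,d],-1)
    return (q-c['t'])@c['R']
def rect(n,mask,z):
    cs,_=cv2.findContours(mask.astype(np.uint8),cv2.RETR_EXTERNAL,cv2.CHAIN_APPROX_NONE)
    k=max(cs,key=cv2.contourArea)[:,0]
    P=ray(n,k,z)[:,:2];return k,P,cv2.minAreaRect((P*1000).astype(np.float32))
def tcp():
    o=telemetry.get_obs();q=o['eef_rot'];return o,np.array(o['tcp_pos']),Rt.from_quat(np.r_[q[1:],q[0]])
def togo(p,R):  # shift (units) & rotvec (units) from current measured pose
    o,p0,R0=tcp();return np.round(R0.inv().apply(np.array(p)-p0)/.2,3),np.round((R0.inv()*R).as_rotvec()/(np.pi/4),3)
E
python3 - <<'E'
from h import *
f=np.load("top0.npz");p=f['p'].astype(int);d=f['d'];X=cloud("top",d)
g=p.mean(-1)
def win(x0,y0,x1,y1):
    m=np.zeros((400,640),bool);m[y0:y1,x0:x1]=1;return m
# meter top
m=(g>185)&win(345,190,425,255)
k,P,r=rect("top",m,.045);print("meter",r)
h=X[...,2]
print("h meter",np.median(h[m]),np.std(h[m]))
m2=win(345,190,425,255)&(h>.075)&(h<.11)
k,P,r=rect("top",m2&win(385,200,425,240),.085);print("socket by depth",r,cv2.minEnclosingCircle((P*1000).astype(np.float32)),np.median(h[m2&win(385,200,425,240)]))
y=(p[...,0]-p[...,2]>60)&win(385,200,425,240);u=np.argwhere(y)[:,::-1].mean(0);print("yellow px",u,ray("top",u,.085),ray('top',u,.075))
print("slots",ray("top",[[397.6,212.2],[406.7,221.0]],.085))
for nm,w in(("lamp",win(254,245,278,270)),("plug",win(284,245,308,272))):
    mm=w&(h>.06);pts=X[mm];k,P,r=rect("top",mm,.076);print(nm,mm.sum(),np.median(pts[:,2]),np.max(pts[:,2]),r, np.median(pts[:,:2],0),pts[:,:2].mean(0))
    wc=w&(g>170);k,P,r=rect("top",wc,.040);print(" collar",cv2.minEnclosingCircle((P*1000).astype(np.float32)))
sm=win(245,235,318,282)&(h>.025)&(h<.045);k,P,r=rect("top",sm,.034);print("stand",r)
rm=win(355,205,385,235)&(h>.055);k,P,r=rect("top",rm,.08);print("reader",r,h[rm].max()); 
dk=win(360,210,378,232)&(g<60);k,P,r=rect("top",dk,.082);print("window",r)
for n,w in (("stand",win(240,235,320,282)),):
  print(p[250:266:3,262].tolist())
E
```

```text
meter ((523.542236328125, -131.4952392578125), (144.07586669921875, 196.3115692138672), 5.09155797958374)
h meter 0.04534595476140752 0.08623159954898645
socket by depth ((534.751220703125, -180.47201538085938), (58.73145294189453, 55.986724853515625), 88.234130859375) ((533.8041381835938, -180.20834350585938), 31.403881072998047) 0.08458757684990542
yellow px [400.96153846 217.30769231] [[ 0.53063506 -0.17847478  0.085     ]] [[ 0.53238315 -0.18015758  0.075     ]]
slots [[ 0.54683078 -0.16917685  0.085     ]
 [ 0.51866001 -0.19528012  0.085     ]]
lamp 89 0.07474677697959084 1.5373002730155259 ((425.5970458984375, 238.1378936767578), (18.523134231567383, 44.51633834838867), 68.87100219726562) [0.42614065 0.23838527] [0.42256268 0.2343796 ]
 collar ((418.73333740234375, 229.03683471679688), 19.90347671508789)
plug 90 0.07113501478907049 1.5373002730155259 ((417.51129150390625, 149.68365478515625), (27.19828987121582, 30.249732971191406), 88.85210418701172) [0.4177206  0.14855494] [0.41076797 0.1452216 ]
 collar ((417.8146667480469, 151.08473205566406), 25.40598487854004)
stand ((421.9013366699219, 195.2877197265625), (175.38339233398438, 85.74889373779297), 85.116943359375)
reader ((525.7958984375, -75.74095153808594), (56.47750473022461, 54.312705993652344), 3.6586930751800537) 1.5373002730155259
window ((519.7550659179688, -77.29520416259766), (43.36486053466797, 37.19017791748047), 88.23963165283203)
[[128, 129, 132], [198, 194, 200], [134, 132, 135], [16, 17, 18], [19, 18, 20], [149, 148, 150]]
```

```bash
cat >> h.py <<'E'
def down(az):
    a=np.radians(az);x=np.array([np.cos(a),np.sin(a),0]);z=np.array([0,0,-1.]);return Rt.from_matrix(np.c_[x,np.cross(z,x),z])
E
python3 - <<'E'
from h import *
print(togo([.4256,.239,.15],down(68.9)))
f=np.load("top0.npz");p=f['p'].astype(int);g=p.mean(-1)
# slots: dark pixels within 24mm of socket centre at plate level, outside 13 mm
v,u=np.mgrid[195:240,380:425];P=ray("top",np.c_[u.ravel(),v.ravel()],.085)[:,:2];G=g[195:240,380:425].ravel()
for c in([.534,-.1805],[.5325,-.182]):
    r=P-c;rr=np.hypot(*r.T);m=(rr>.0145)&(rr<.022)&(G<110);a=np.arctan2(r[m,1],r[m,0])
    print(m.sum(),np.degrees(np.angle(np.mean(np.exp(2j*a))))/2,np.sort(np.degrees(a)).round())
print(ray("top",[368,222.1],.082))
E
```

```text
(array([-0.905,  1.445,  0.404]), array([-0.   ,  0.002, -0.073]))
23 44.33863544984951 [-153. -148. -141. -140. -134. -133. -128. -125. -120. -116. -114.   22.
   26.   28.   31.   37.   38.   44.   45.   50.   52.   57.   62.]
21 44.32851232297438 [-155. -149. -147. -141. -134. -133. -127. -122. -118. -114.   25.   30.
   32.   37.   38.   44.   45.   51.   54.   56.   60.]
[[ 0.51939892 -0.07720519  0.082     ]]
```

```bash
python3 -m crank '[[-0.45,0.72,0.2,0,0,-0.07,0.2],[-0.45,0.72,0.2,0,0,-0.07,0.2],[-0.45,0.72,0.2,0,0,-0.07,0.2],[-0.45,0.72,0.2,0,0,-0.07,0.2],[-0.9,1,0.3,0,0,-0.07,0.2],[-0.9,1,0.3,0,0,-0.07,0.2],[-0.9,1,0.3,0,0,-0.07,0.2],[-0.9,1,0.3,0,0,-0.07,0.2]]' 40
python3 - <<'E'
from h import *
print(togo([.4256,.239,.11],down(68.9)))
E
```

```text
t: 0.9
tcp_pos: [0.3452, 0.2757, 0.1709]
eef_rot: [-0.0, 0.826, 0.563, -0.0]
contact_force: [0.4, 0.4, -0.1]
gripper_width: 0.051
(array([-0.024,  0.442,  0.304]), array([-0.001,  0.001, -0.007]))
```

```bash
python3 -m crank '[[-0.02,0.44,0.3,0,0,0,0.2],[-0.02,0.44,0.3,0,0,0,0.2],[-0.02,0.44,0.3,0,0,0,0.2],[-0.02,0.44,0.3,0,0,0,0.2]]'
python3 - <<'E'
from h import *
print(togo([.4256,.239,.046],down(68.9)))
p,d=optics.capture("top")
q=cv2.resize(p[215:290,225:335,::-1],None,fx=7,fy=7,interpolation=cv2.INTER_CUBIC);cv2.imwrite("pics/pre.png",q)
E
```

```text
t: 1.3
tcp_pos: [0.4261, 0.2421, 0.1103]
eef_rot: [-0.001, 0.825, 0.564, -0.001]
contact_force: [-0.1, -0.6, 0.5]
gripper_width: 0.0509
(array([-0.015,  0.004,  0.322]), array([-0.002,  0.001, -0.004]))
```

View pics/pre.png

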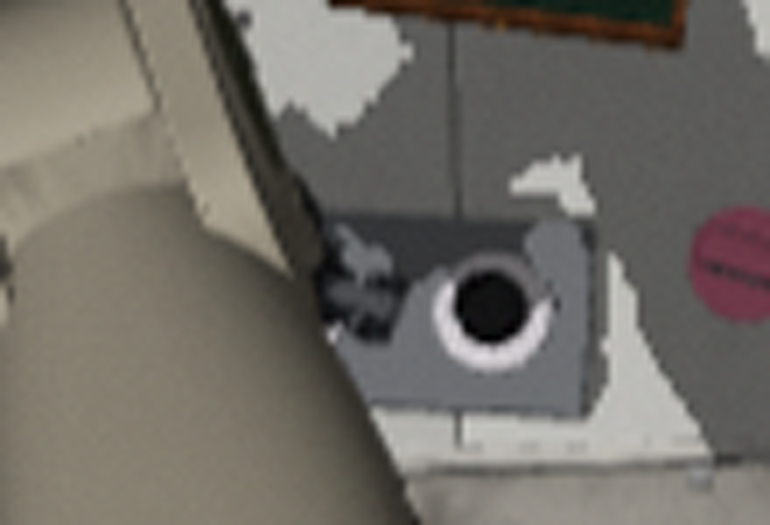

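The arm hides the lamp from above. The plug stays visible and undisturbed at (490,305) in the crop, so I'll descend on the measured position.

```bash
python3 -m crank '[[-0.015,0,0.15,0,0,0,0.2],[-0.015,0,0.25,0,0,0,0.2],[-0.015,0,0.32,0,0,0,0.2],[-0.015,0,0.32,0,0,0,0.2]]'; python3 -m crank '[[0,0,0,0,0,0,-1],[0,0,0,0,0,0,-1],[0,0,0,0,0,0,-1],[0,0,0,0,0,0,-1],[0,0,0,0,0,0,-1],[0,0,0,0,0,0,-1]]' 60
```

```text
t: 1.75
tcp_pos: [0.4227, 0.2397, 0.0467]
eef_rot: [-0.001, 0.825, 0.566, -0.001]
contact_force: [-1.1, 0.1, -0.4]
gripper_width: 0.0512
t: 2.35
tcp_pos: [0.4257, 0.2397, 0.0489]
eef_rot: [-0.0, 0.825, 0.565, 0.002]
contact_force: [-2.3, 1.6, 6.9]
gripper_width: 0.0151
```

```bash
python3 -m crank '[[0,0,-0.2,0,0,0,-1],[0,0,-0.4,0,0,0,-1],[0,0,-0.6,0,0,0,-1],[0,0,-0.75,0,0,0,-1],[0,0,-0.75,0,0,0,-1],[0,0,-0.75,0,0,0,-1]]'
cat >> h.py <<'E'
a=np.radians(5.1);n=np.array([-np.sin(.45)*np.cos(a),-np.sin(.45)*np.sin(a),np.cos(.45)])
def read(az): return Rt.from_rotvec(.45*np.array([np.sin(a),-np.cos(a),0]))*down(az)
W=np.array([.5194,-.0772,.082])
E
python3 - <<'E'
from h import *
print(read(90).apply([0,0,-1]),n)
print(togo(W+.10*n,read(100)))
p,d=optics.capture("top");cv2.imwrite("pics/lift.png",p[150:300,200:460,::-1].repeat(3,0).repeat(3,1))
E
```

```text
t: 2.95
tcp_pos: [0.4252, 0.2388, 0.1979]
eef_rot: [0.0, 0.825, 0.565, 0.001]
contact_force: [-0.5, 1.1, -2.0]
gripper_width: 0.0151
[-0.43324353 -0.03866596  0.9004471 ] [-0.43324353 -0.03866596  0.9004471 ]
(array([-1.398,  0.817,  0.129]), array([-0.568,  0.107, -0.683]))
```

View pics/lift.png

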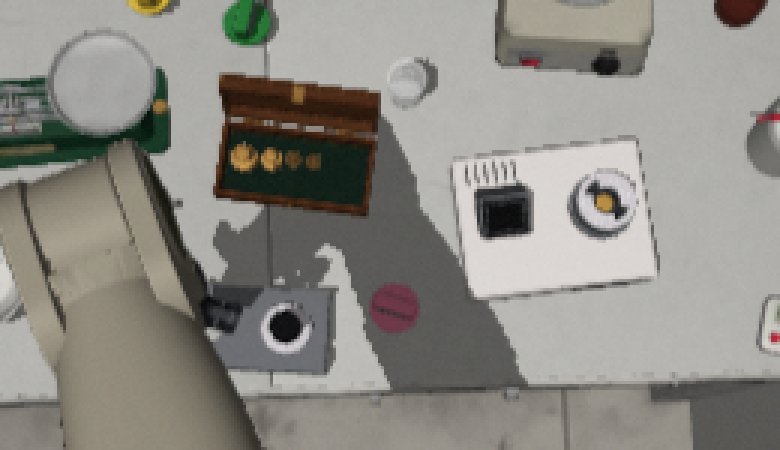

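The lamp was lifted (width stays at 15 mm) and the plug is still in its well at (286,326). Carrying it toward the reader.

```bash
python3 -m crank '[[-0.2,0.12,0,-0.1,0,-0.1,-1],[-0.4,0.23,0,-0.2,0.03,-0.2,-1],[-0.6,0.35,0,-0.3,0.05,-0.35,-1],[-0.8,0.47,0,-0.4,0.08,-0.5,-1],[-1,0.58,0,-0.57,0.107,-0.68,-1],[-1,0.58,0,-0.57,0.107,-0.68,-1],[-1,0.58,0,-0.57,0.107,-0.68,-1]]'
python3 - <<'E'
from h import *
print(togo(W+.10*n,read(100)), togo(W+.082*n,read(100)))
E
```

```text
t: 3.7
tcp_pos: [0.4569, 0.0087, 0.1939]
eef_rot: [0.156, 0.629, 0.745, 0.156]
contact_force: [-0.3, 0.3, -2.0]
gripper_width: 0.015
(array([-0.454, -0.033,  0.123]), array([-0.006,  0.002, -0.008])) (array([-0.454, -0.033,  0.213]), array([-0.006,  0.002, -0.008]))
```

```bash
python3 -m crank '[[-0.2,-0.015,0,0,0,0,-1],[-0.35,-0.03,0.05,0,0,0,-1],[-0.455,-0.033,0.12,0,0,0,-1],[-0.455,-0.033,0.21,0,0,0,-1],[-0.455,-0.033,0.21,0,0,0,-1],[-0.455,-0.033,0.21,0,0,0,-1]]'
python3 - <<'E'
from h import *
print(togo(W+.082*n,read(100)))
p,d=optics.capture("top")
cv2.imwrite("pics/read.png",cv2.resize(p[180:260,340:440,::-1],None,fx=4,fy=4))
p,d=optics.capture("scene")
cv2.imwrite("pics/read2.png",cv2.resize(p[140:260,300:420,::-1],None,fx=4,fy=4))
a=cv2.imread("pics/read.png");b=cv2.imread("pics/read2.png");c=np.zeros((480,800,3),np.uint8);c[:320,:400]=a;c[:400,400:]=b[:400,:400];cv2.imwrite("pics/read3.png",c)
E
```

```text
t: 4.3
tcp_pos: [0.4867, -0.0776, 0.1586]
eef_rot: [0.155, 0.628, 0.746, 0.157]
contact_force: [-0.3, 0.2, -1.0]
gripper_width: 0.015
(array([-0.011, -0.021,  0.006]), array([-0.005, -0.002, -0.003]))
```

View pics/read3.png

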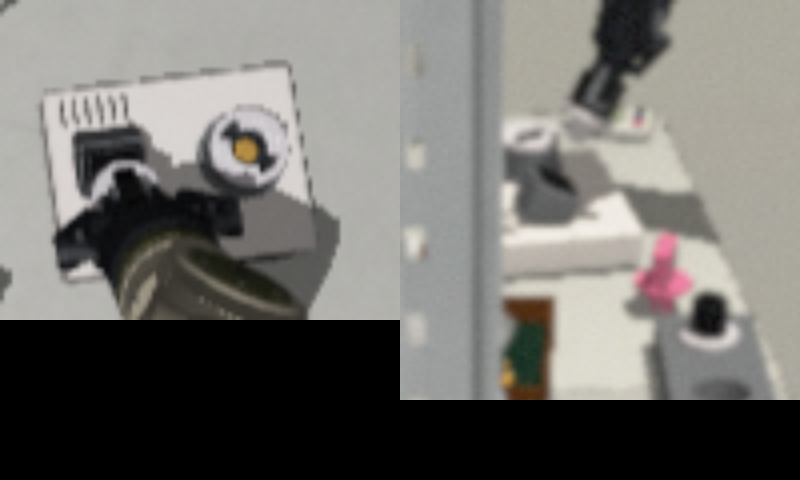

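The lamp is in line with the gripper and points at the reader window: collar at (125,180) in the left panel, lamp above the slope at (590,115) in the right panel. The plug is still in its well. Holding here.

```bash
python3 -m crank '[[-0.01,-0.02,0.006,0,0,0,-1],[-0.01,-0.02,0.006,0,0,0,-1],[-0.01,-0.02,0.006,0,0,0,-1],[-0.01,-0.02,0.006,0,0,0,-1],[-0.01,-0.02,0.006,0,0,0,-1],[-0.01,-0.02,0.006,0,0,0,-1],[-0.01,-0.02,0.006,0,0,0,-1],[-0.01,-0.02,0.006,0,0,0,-1]]'; python3 -m crank '[[0,0,0,0,0,0,-1],[0,0,0,0,0,0,-1],[0,0,0,0,0,0,-1],[0,0,0,0,0,0,-1],[0,0,0,0,0,0,-1],[0,0,0,0,0,0,-1]]'
python3 - <<'E'
from h import *
o,p,R=tcp();print(np.degrees(np.arccos(R.apply([0,0,-1])@n)), p-W-.081*n)
print(proj("top",p+.012*R.apply([0,0,1])))
S=np.array([.5337,-.181,.085])
# window-corner view check via second image: lamp collar etc. Next: above socket
print(togo(p+.06*n,R),togo(S+[0,0,.11],down(134)))
E
```

```text
t: 5.2
tcp_pos: [0.485, -0.0815, 0.1573]
eef_rot: [0.158, 0.627, 0.746, 0.158]
contact_force: [-0.7, 0.2, -1.3]
gripper_width: 0.015
t: 5.8
tcp_pos: [0.4849, -0.0815, 0.1573]
eef_rot: [0.158, 0.627, 0.746, 0.158]
contact_force: [1.1, -0.7, -2.3]
gripper_width: 0.0148
0.06148738062793669 [ 0.0006372  -0.0011673   0.00233363]
[[371.80246661 228.25577931]]
(array([-0. , -0. , -0.3]), array([0., 0., 0.])) (array([-0.537,  0.217, -0.083]), array([ 0.539,  0.218, -0.745]))
```

```bash
python3 -m crank '[[0,0,-0.15,0,0,0,-1],[-0.1,0.05,-0.25,0.1,0.04,-0.12,-1],[-0.25,0.12,-0.25,0.2,0.08,-0.25,-1],[-0.4,0.2,-0.15,0.3,0.12,-0.4,-1],[-0.537,0.217,-0.083,0.4,0.16,-0.55,-1],[-0.537,0.217,-0.083,0.54,0.218,-0.745,-1],[-0.537,0.217,-0.083,0.54,0.218,-0.745,-1],[-0.537,0.217,-0.083,0.54,0.218,-0.745,-1]]'
python3 - <<'E'
from h import *
S=np.array([.5337,-.181,.085])
print(togo(S+[0,0,.11],down(134)))
p,d=optics.capture("top")
X=cloud("top",d);h=X[...,2]
cv2.imwrite("pics/sock.png",cv2.resize(p[180:250,360:440,::-1],None,fx=8,fy=8,interpolation=cv2.INTER_CUBIC))
E
```

```text
t: 6.6
tcp_pos: [0.5345, -0.1804, 0.1942]
eef_rot: [-0.001, 0.391, 0.92, 0.0]
contact_force: [-0.8, 1.5, -1.5]
gripper_width: 0.0151
(array([ 0.001, -0.005, -0.004]), array([-0.   , -0.002, -0.   ]))
```

View pics/sock.png

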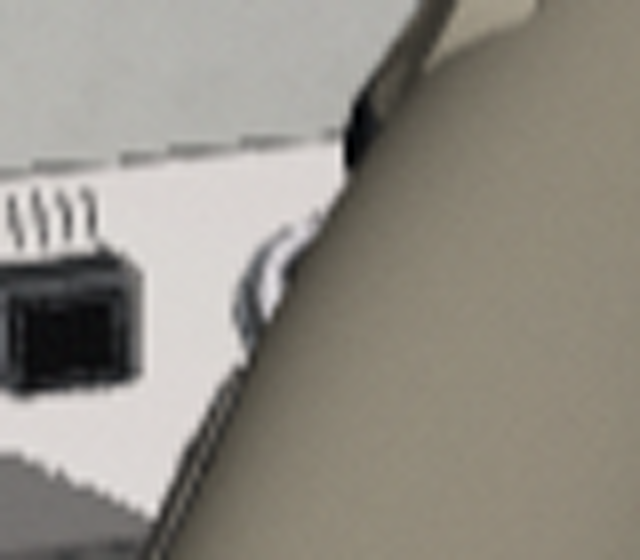

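The arm hides the socket here, with only the rim visible at (270,290). So I'll go in by force feedback on the measured centre.

```bash
python3 -m crank '[[0,-0.005,0.12,0,0,0,-1],[0,-0.005,0.24,0,0,0,-1],[0,-0.005,0.34,0,0,0,-1],[0,-0.005,0.36,0,0,0,-1],[0,-0.005,0.36,0,0,0,-1]]' 80
python3 -m crank '[[0,0,0.015,0,0,0,-1],[0,0,0.03,0,0,0,-1],[0,0,0.03,0,0,0,-1]]'
python3 -m crank '[[0,0,0.015,0,0,0,-1],[0,0,0.03,0,0,0,-1],[0,0,0.03,0,0,0,-1]]'
```

```text
t: 7.15
tcp_pos: [0.532, -0.1812, 0.1234]
eef_rot: [-0.0, 0.391, 0.92, 0.0]
contact_force: [-0.7, 0.2, -1.3]
gripper_width: 0.0146
t: 7.45
tcp_pos: [0.5334, -0.1815, 0.1176]
eef_rot: [0.0, 0.391, 0.92, 0.0]
contact_force: [0.4, 1.7, -1.3]
gripper_width: 0.0142
t: 7.75
tcp_pos: [0.5333, -0.1815, 0.1107]
eef_rot: [-0.0, 0.391, 0.921, 0.0]
contact_force: [2.5, 2.4, -2.0]
gripper_width: 0.0145
```

```bash
python3 -m crank '[[0,0,0.015,0,0,0,-1],[0,0,0.03,0,0,0,-1],[0,0,0.03,0,0,0,-1]]'
python3 -m crank '[[0,0,0.015,0,0,0,-1],[0,0,0.025,0,0,0,-1],[0,0,0.025,0,0,0,-1],[0,0,0.025,0,0,0,-1]]'
```

```text
t: 8.05
tcp_pos: [0.5334, -0.1816, 0.1054]
eef_rot: [0.0, 0.391, 0.921, 0.0]
contact_force: [1.0, 3.2, 4.7]
gripper_width: 0.0144
t: 8.45
tcp_pos: [0.5334, -0.1816, 0.1011]
eef_rot: [0.0, 0.391, 0.921, -0.0]
contact_force: [-1.0, 3.6, 8.2]
gripper_width: 0.0146
```

The spring force is rising as expected (about 10 N). Pressing to the plate.

```bash
python3 -m crank '[[0,0,0.008,0,0,0,-1],[0,0,0.015,0,0,0,-1],[0,0,0.015,0,0,0,-1],[0,0,0.015,0,0,0,-1]]'
```

```text
t: 8.85
tcp_pos: [0.5335, -0.1817, 0.1]
eef_rot: [0.001, 0.391, 0.921, -0.0]
contact_force: [-4.4, 4.9, 19.1]
gripper_width: 0.0143
```

```bash
python3 -m crank '[[0,0,0,0,0,0.15,-1],[0,0,0,0,0,0.3,-1],[0,0,0,0,0,0.45,-1],[0,0,0,0,0,0.6,-1],[0,0,0,0,0,0.75,-1],[0,0,0,0,0,0.9,-1],[0,0,0,0,0,0.9,-1]]'
python3 - <<'E'
from h import *
o,p,R=tcp();x=R.apply([1,0,0]);print(np.degrees(np.arctan2(x[1],x[0])),p,o['contact_force'],o['moment'],o['gripper_width'])
E
```

```text
t: 9.55
tcp_pos: [0.5346, -0.183, 0.1]
eef_rot: [0.003, 0.686, 0.727, 0.0]
contact_force: [-0.8, 1.3, 15.5]
gripper_width: 0.0143
93.32778581572188 [ 0.53460537 -0.18302449  0.09998455] [-0.80627898  1.29161645 15.52283973] [ 0.44198834  0.35136725 -0.1163402 ] 0.014287545243698711
```

```bash
python3 -m crank '[[0,0,0,0,0,0.15,-1],[0,0,0,0,0,0.3,-1],[0,0,0,0,0,0.45,-1],[0,0,0,0,0,0.6,-1],[0,0,0,0,0,0.75,-1],[0,0,0,0,0,0.85,-1],[0,0,0,0,0,0.85,-1],[0,0,0,0,0,0.85,-1]]'
python3 - <<'E'
from h import *
o,p,R=tcp();x=R.apply([1,0,0]);print(np.degrees(np.arctan2(x[1],x[0])),p,o['contact_force'],o['moment'],o['gripper_width'])
E
```

```text
t: 10.35
tcp_pos: [0.5357, -0.1816, 0.1]
eef_rot: [0.002, 0.886, 0.464, 0.003]
contact_force: [2.1, 5.4, 14.4]
gripper_width: 0.0147
55.33134252330772 [ 0.53573228 -0.18156375  0.10004861] [ 2.11483057  5.35117141 14.42515505] [ 1.28545781 -0.40910238  0.30858857] 0.014690620500146858
```

```bash
python3 -m crank '[[0,0,0,0,0,0.06,-1],[0,0,0,0,0,0.12,-1],[0,0,0.005,0,0,0.12,-1],[0,0,0.005,0,0,0.12,-1],[0,0,0.005,0,0,0.12,-1]]'
python3 - <<'E'
from h import *
o,p,R=tcp();x=R.apply([1,0,0]);print(np.degrees(np.arctan2(x[1],x[0])),p,o['contact_force'],o['moment'],o['gripper_width'],R.apply([0,0,1]))
p,d=optics.capture("top");q,d=optics.capture("scene")
a=cv2.resize(p[180:250,360:440,::-1],(400,350));b=cv2.resize(q[120:220,310:410,::-1],(400,400))
c=np.zeros((400,800,3),np.uint8);c[:350,:400]=a;c[:,400:]=b;cv2.imwrite("pics/end.png",c)
E
```

```text
t: 10.85
tcp_pos: [0.5358, -0.1816, 0.1]
eef_rot: [0.002, 0.906, 0.424, 0.003]
contact_force: [0.5, 5.6, 20.1]
gripper_width: 0.0144
50.119186600666886 [ 0.53582739 -0.18158061  0.10000343] [ 0.47794816  5.63128961 20.11938844] [1.24828345 0.11416103 1.576042  ] 0.01437513019213206 [ 0.00642047 -0.0016073  -0.9999781 ]
```

View pics/end.png

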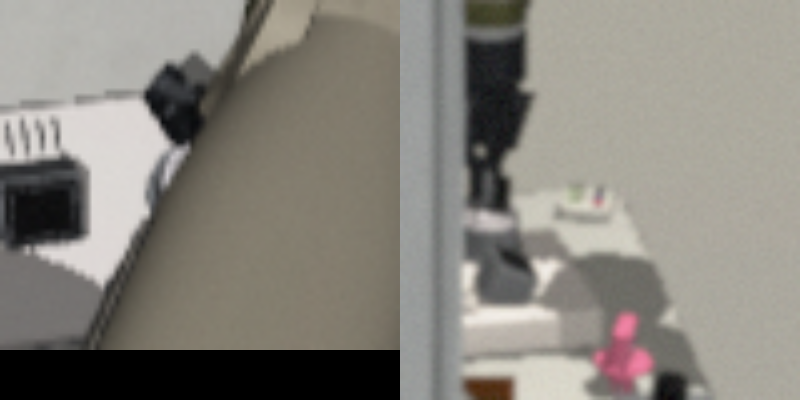

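The moment about z jumped to 1.6 N m, so the stop is reached. The collar sits on the turret at about (490,220) in the right panel. I'll let it settle and then hand in.

```bash
python3 -m crank '[[0,0,0,0,0,0,-1],[0,0,0,0,0,0,-1],[0,0,0,0,0,0,-1],[0,0,0,0,0,0,-1],[0,0,0,0,0,0,-1]]'
python3 - <<'E'
from h import *
o=telemetry.get_obs();print(o['qvel'],o['moment'],o['contact_force'])
print(order.hand_in())
E
```

```text
t: 11.45
tcp_pos: [0.5358, -0.1816, 0.1]
eef_rot: [0.002, 0.906, 0.424, 0.003]
contact_force: [0.0, 5.3, 21.0]
gripper_width: 0.0145
[-0.00098251 -0.00017911 -0.00077707  0.00063645  0.00051347  0.00144964] [1.28180342 0.08390228 1.63222873] [2.29873305e-03 5.27700105e+00 2.09524777e+01]
the job is handed in; nothing more can be done
None
```

I carried out the whole task and handed it in at about 11.5 s of robot time, still gripping the lamp and pressing it down. No verdict was reported.

- **Reading:** I took the bar-grip lamp out of its stand and aimed it at the reader window. The tool was within 3 mm and 0.1° of my aim pose, and I held it there for about 1.4 s. The window position is from one camera measurement, and I assumed the reader faces the same way as the photometer case. I could not confirm from outside that the reading registered.
- **Socket:** The lamp went in through the slots on the camera-measured position. The spring force built up until the collar met the plate, where the upward force jumped from 8 to 19 N.
- **Turn:** I turned the tool about 84° clockwise, until the moment about the vertical axis rose to 1.6 N m at the stop.

**Last checks:**
- The arm was at rest, pushing down with about 21 N, with the jaws closed on the bar at 14.5 mm and the tool upright within 0.4°.
- The tool was about 2 mm sideways from the measured socket centre, with about 5 N of side force remaining.
- The arm hid the socket in the top view, so the final fit is judged from force, tool pose and a partial view from the scene camera.
- The plug was still in its well when I last saw all of it, during the reading. I did not re-measure the other objects, but nothing I saw suggested any had been touched.

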